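# Used sauce tub through the return flap

## Task

Push the orange self-closing flap of the return station open with one finger and, while that finger holds it, push the blue-lidded sauce tub through the opening with the other finger so that it drops into the well behind; then let the flap swing fully shut. The tub must stay clear of the flap the whole time, and it is only pushed gently along the apron, never pinched or lifted. Leave the green-lidded tub and everything else where it stands.

Things in the scene. Friction and masses are not known exactly. Their poses are not given: they have to be found in the camera images.
- station: Steel return station, fixed. Origin on the counter below the middle of the flap opening; x = the way things are pushed (apron, flap, well), y = left seen along x, z up. Flat apron: top 100 mm up, x -200..-4 mm, y -135..135 mm, ends in a sharp drop into the well at x = -4 mm.
- opening (a point): Middle of the opening's foot, at apron height (station x=0, y=0, z=100 mm). A dark screen, 6 mm thick, stands across the apron here, 42 mm tall; its opening, open to the top, runs from y=-82 to +82 mm and is closed by the orange flap.
- well_floor (a point): Middle of the rubber floor of the open-topped well behind the flap (station x=73, y=0, z=12 mm). Inside: station x -4..150 mm, y -129..129 mm; walls 100 mm tall, 6 mm thick. A thing pushed past the apron's edge drops about 90 mm into it.
- flap (a joint): Angle of the orange self-closing flap about its upright hinge at station x=0, y=+80 mm (left post, black barrel). 0 = shut; grows as the free end swings away from the apron, out over the well, to 1.45 rad; never opens towards the apron. A light spring shuts it in about a second: 0.024 N m at 0, plus 0.04 N m per rad (0.2 to 1.5 N of push).
- flap_edge (a point): Middle of the flap's free upright edge, 156 mm from the hinge axis. The flap is a flat orange plastic plate 155 mm long, 4 mm thick, its lower edge 4 mm and its upper edge 40 mm above the apron.
- tub_blue: White lidded sauce tub with a blue lid: round, straight-sided, 42 mm diameter, 30 mm tall, about 60 g, loose on the apron, in front of the opening, 90 to 145 mm before the flap. Origin at the centre of its underside, z up. Pushed straight along station x from where it stands it goes through the opening without meeting the posts.
- tub_green: Same tub with a green lid, standing on the apron beside the blue one, at least 50 mm to the left or right of it (between centres, along station y). Must stay. Origin at the centre of its underside.
- pepper: Small glass pepper pot with steel cap, 28 mm diameter, 36 mm tall, loose near the apron's left edge (station y about +105 mm). Must stay. Origin at the centre of its underside.
- sauce: Red sauce bottle, 60 mm diameter, 170 mm tall, on the counter left of the station. Must stay. Origin under its centre.
- mug: White mug, 80 mm diameter, 90 mm tall, on the counter left of the station. Must stay. Origin under its centre.
- bowl: White bowl, 120 mm diameter, 60 mm tall, on the counter right of the station. Must stay. Origin under its centre.
- boxes: Stack of white takeaway boxes, 134 mm square, 125 mm tall, on the counter right of the station. Must stay. Origin under its centre.
Things that resemble listed ones, but are neither listed nor needed, are in the scene too. Leave any pink or red look-alike of the tub_blue alone.

How it is judged:
By the outcome, as a careful person would: the job done as asked, in the order asked, and still so for the second after the job is handed in, with the robot touching nothing.
It also fails if it takes over 40 s, if anything falls off the work surface, if the arm or the gripper's body presses on something with over 40 N, if the wrist force passes 120 N, or if a joint passes its speed limit or range.

## Robot

A 6-joint arm with a two-finger parallel gripper is mounted at the origin on the work surface. World frame = base frame: x ahead of the robot, y to its left, z up, the work surface at z = 0. Lengths are in mm, angles in rad, forces in N, time in s.
With the tool pointing down it reaches from about 325 to 875 mm from the base axis. Payload 4.4 kg.
Tool frame: the origin (TCP) lies on the centre line of the jaws, within the pads' length; the fingertips stand ahead of it and the grasp point (between the pads) lies 6 mm ahead of it (ctrl.tcp_to_tips is the z of the fingertips in the tool frame, in mm); z points along the fingers, y is the direction in which the jaws open and shut (so a half turn about z gives the same grasp; the last joint's range is limited). The gripper opens to 85 mm and grips with 20 to 120 N. Pads are 22 mm wide; open, the fingers measure 114 mm over their backs; the gripper's body (76 mm by 85 mm) begins 54 mm behind the grasp point. The pads swing forward as they close: fully open they stand 13 mm farther back than shut.
Start: joints at [1.048, 0.207, 1.542, -0, 1.393, -0.15], TCP at [208.903, 535.712, 256.282] pointing down, gripper open.
Joint ranges: [-2.73, 2.73], [-0.86, 2.22], [0.23, 2.46], [-1.11, 4.25], [0.08, 2.63], [-2.82, 2.82]. Speed limits (rad/s): [2.79, 2.79, 3.14, 3.14, 3.14, 3.14].

## Interface

Orientations are given as a 3x3 rotation matrix whose columns are the frame's x, y, z axes.
In Python, from plant import ctrl, sensors, optics gives the robot as it stands. Calls block until the motion is done:
- ctrl.move_ptp(position, orientation): joint-space move of the TCP to a pose.
- ctrl.move_l(position, rot=None, vel=150, threshold=None): straight line of the TCP; rot=None keeps the orientation; vel is the mean speed in mm/s. With threshold (N) it stops when the force on the tool has changed by that much, and returns True; else False.
- ctrl.set_joints(angles): joint-space move.
- ctrl.gripper_to(opening, force=None): finger opening in mm; force is the grip in N (None keeps the last); returns when the fingers have stopped.
- ctrl.hold(seconds).
- ctrl.solve_ik(position, orientation): joint angles nearest the present ones, or None.
- sensors.read_state(): the state.
- optics.grab_frame(name): name is "scene" or "top" or "wrist"; returns (picture, depth): 480x640x3 uint8, red, green, blue; 480x640 float32, mm along the optical axis (not along the pixel's ray), 0 where there is no reading.
- optics.camera_params(name): a dict with "mtx" (3x3 intrinsics, pixels), "k1" (the pictures are not rectified: a ray, as slopes to the right and down, at radius r is drawn at 1 + k1 r^2 times it, then the intrinsics apply), "R" (3x3) and "t" (3): a world point X has camera coordinates R X + t; the wrist camera has in their place "T_tool_cam" (4x4, takes a point from camera to tool coordinates, whose origin is the TCP and whose axes are the flange's). Camera axes: x right, y down, z forward; pixel columns grow to the right and rows downward; lengths in mm; the calibration is good to about 2 mm. A picture is of the moment at which its call begins: read the wrist's pose just before it. camera_params takes no time and is no camera call.
A pose or a line that the arm cannot do raises ctrl.MotionError and nothing moves.
- ctrl.finish_job(): hands the job in, once; it reports no verdict.
The state is a dict: "t": time; "q": joint angles; "qvel": joint speeds; "tau": joint torques, N m; "eef_pos": TCP position; "eef_rot": TCP orientation; "force": force on the tool from outside, world axes, zero at the start; "wrist_torque": the same for the moment, N m; "grip_width": finger opening in mm.
Only numpy, scipy, OpenCV 4.12 (cv2) and the standard library are available. Lean on these libraries where they do the work, as an engineer would, in place of code of your own. Each camera call takes 0.05 s, during which the arm holds its last target. There are 200 camera calls.

## Working session

There is one attempt and no reset: what is moved stays moved. The work goes in short steps, each a Python script; the robot and the scene stay as the last script left them, time stands still between calls to the robot, and variables do not carry over. Pictures are saved under pics/ and viewed, about 8 in all and at most 12, crops included, and the job is handed in when it is done.

```bash
mkdir -p pics; ls
python3 - <<'E'
from plant import ctrl,sensors,optics
import cv2,numpy as np
for n in("scene","top"):
    p,d=optics.grab_frame(n); cv2.imwrite(f"pics/{n}0.png",p[:,:,::-1]); np.save(f"{n}0.npy",d)
    c=optics.camera_params(n); print(n,{k:np.round(v,4).tolist() for k,v in c.items()})
print(sensors.read_state()["t"],ctrl.tcp_to_tips,optics.camera_params("wrist"))
E
```

```text
pics
scene {'mtx': [[501.2747, 0.0, 319.0017], [0.0, 501.2747, 233.7884], [0.0, 0.0, 1.0]], 'k1': -0.0353, 'R': [[0.742, 0.6703, -0.009], [0.4898, -0.5512, -0.6755], [-0.4578, 0.4968, -0.7373]], 't': [-381.4345, -163.5653, 1432.9687]}
top {'mtx': [[577.8056, 0.0, 311.3863], [0.0, 577.8056, 235.4984], [0.0, 0.0, 1.0]], 'k1': -0.1885, 'R': [[0.0037, -0.9998, -0.02], [-0.9897, -0.0008, -0.1433], [0.1432, 0.0203, -0.9895]], 't': [19.7696, 509.1309, 1613.6233]}
0.1 25.0 {'mtx': array([[403.19954123,   0.        , 320.00058931],
       [  0.        , 403.19954123, 240.83213935],
       [  0.        ,   0.        ,   1.        ]]), 'k1': 0.025426921599407844, 'T_tool_cam': array([[-1.82417235e-04, -9.55332394e-01, -2.95533388e-01,
         7.51583139e+01],
       [ 9.99999977e-01, -2.08839859e-04,  5.78420327e-05,
         6.55452005e-01],
       [-1.16977518e-04, -2.95533370e-01,  9.55332410e-01,
        -1.17384166e+02],
       [ 0.00000000e+00,  0.00000000e+00,  0.00000000e+00,
         1.00000000e+00]])}
```

View pics/top0.png

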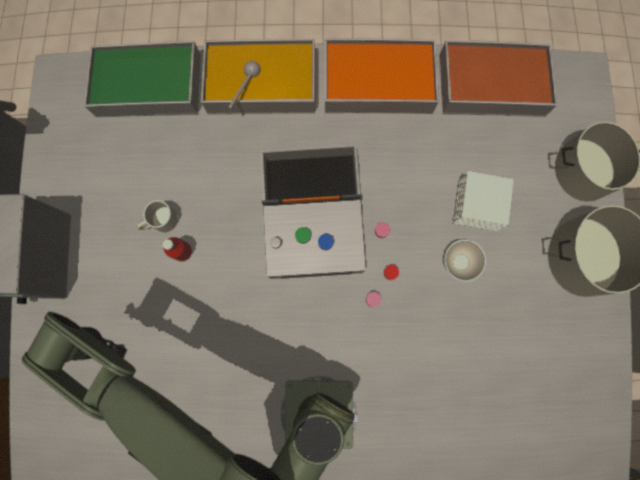

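View pics/scene0.png

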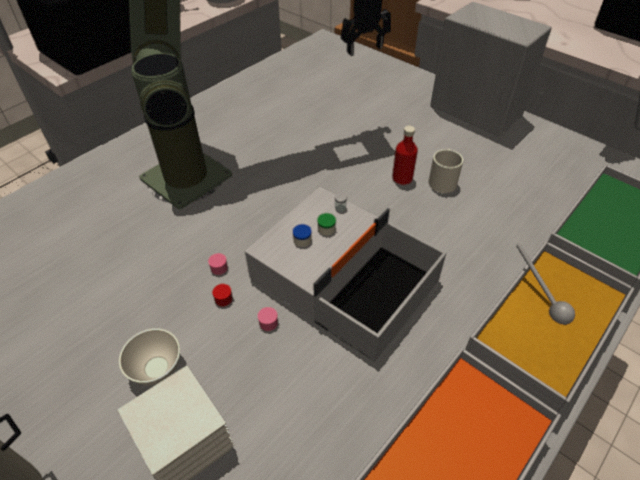

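The top view shows the station at about (313,210). On its apron are the blue lid (326,241), the green lid (303,235) and the pepper pot (277,242). The pink and red look-alikes at (383,230), (391,272) and (373,299) lie on the counter, so the blue lid on the apron is the target. The flap is the orange strip from (283,200) to (340,198).

Next: a rough localisation, then a closer look with the wrist camera.

```bash
cat > h.py <<'E'
from plant import ctrl,sensors,optics
import cv2,numpy as np
def ray(c,uv):
    d=np.array([c["k1"],0,0,0,0],float)
    p=cv2.undistortPoints(np.array([[uv]],float),np.asarray(c["mtx"],float),d)[0,0]
    # plain k1 model matches OpenCV's
    return np.array([p[0],p[1],1.])
def pose(n,st=None):
    c=optics.camera_params(n)
    if n=="wrist":
        T=c["T_tool_cam"];R=st["eef_rot"]@T[:3,:3];o=np.asarray(st["eef_pos"])+st["eef_rot"]@T[:3,3]
    else: R=np.array(c["R"]).T;o=-R@np.array(c["t"])
    return c,R,o
def onplane(n,uv,z,st=None):
    c,R,o=pose(n,st); r=R@ray(c,uv); return o+r*(z-o[2])/r[2]
def blob(img,lo,hi,roi=None):
    h=cv2.cvtColor(img,cv2.COLOR_RGB2HSV);m=cv2.inRange(h,np.array(lo),np.array(hi))
    if roi: k=np.zeros_like(m);k[roi[1]:roi[3],roi[0]:roi[2]]=1;m*=k
    n,l,s,c=cv2.connectedComponentsWithStats(m);i=1+np.argmax(s[1:,4]);return c[i],s[i],l==i
E
python3 - <<'E'
from h import *
np.set_printoptions(precision=1,suppress=True)
for n,u in dict(blue=(326,241.5),green=(303.5,235.5)).items(): print(n,onplane("top",u,130))
for n,u in dict(fl=(268,276),fr=(364,270),hinge=(283,200),free=(340,198)).items(): print(n,onplane("top",u,100 if n[0]=='f' and n!='free' else 140))
b=onplane("top",(326,241.5),130)
# wrist look: camera looks tilted; aim ~330mm above apron
a=np.array([b[0]+30,b[1]+30,115.])
for yaw in(0,np.pi):
    R=np.array([[np.cos(yaw),np.sin(yaw),0],[np.sin(yaw),-np.cos(yaw),0],[0,0,-1]])
    c=optics.camera_params("wrist")["T_tool_cam"]
    o=R@c[:3,3];z=R@c[:3,2]
    H=330; p=a-z*H/abs(z[2])-o
    print(yaw,p,ctrl.solve_ik(p,R))
E
```

```text
blue [479.3 -20.3 130. ]
green [495.6  40.3 130. ]
fl [388.2 137.6 100. ]
fr [ 405.1 -124.   100. ]
hinge [591.2  96.  140. ]
free [596.6 -58.1 140. ]
0 [536.3  10.3 327.6] [-0.1  0.1  1.5 -0.   1.5  1.4]
3.141592653589793 [482.4   9.  327.6] [-0.2 -0.   1.7 -0.   1.5 -1.7]
```

Run:
```python
from h import *
np.set_printoptions(precision=3,suppress=True)
print(sensors.read_state()["eef_rot"])
a=np.array([510,10,115.])
best=None
for yaw in(-np.pi/2,np.pi/2):
    R=np.array([[np.cos(yaw),np.sin(yaw),0],[np.sin(yaw),-np.cos(yaw),0],[0,0,-1]])
    c=optics.camera_params("wrist")["T_tool_cam"]
    p=a-R@c[:3,2]*330/c[2,2]-R@c[:3,3]
    q=ctrl.solve_ik(p,R);print(yaw,p,q)
    if q is not None and (best is None or abs(q[5])<abs(best[2])): best=(p,R,q[5])
ctrl.move_ptp(best[0],best[1])
st=sensors.read_state();p,d=optics.grab_frame("wrist")
np.savez("w1.npz",p=p,d=d,pos=st["eef_pos"],rot=st["eef_rot"])
cv2.imwrite("pics/w1.png",p[:,:,::-1]);print(st["t"],st["eef_pos"],st["force"])
```

```text
[[-0.932  0.363 -0.001]
 [ 0.363  0.932 -0.002]
 [ 0.    -0.002 -1.   ]]
-1.5707963267948966 [510.675 -16.928 327.616] None
1.5707963267948966 [509.325  36.928 327.616] [-0.097  0.02   1.601 -0.     1.521 -0.097]
2.2083 [509.198  37.737 327.462] [0.524 0.031 0.517]
```

View pics/w1.png

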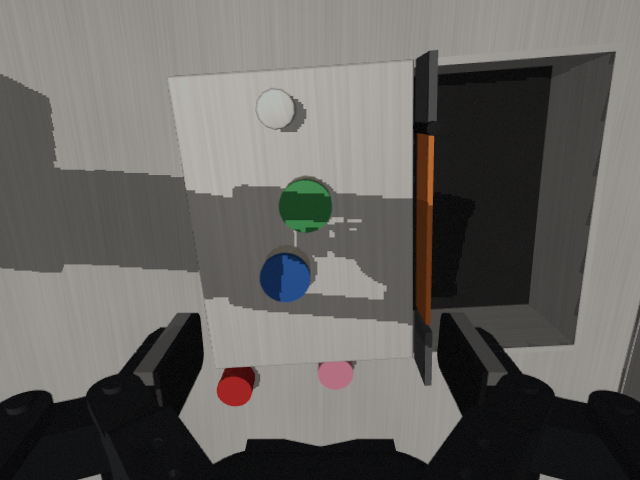

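The wrist view shows the apron corners at (169,77) and (216,367), and the screen foot at (413,60) and (413,357). The flap's top edge runs from (427,135) down to (423,322). On the apron are the blue lid (285,277), the green lid (305,205) and the pepper pot (275,109). The red and pink look-alikes are off the apron, so blue is the only candidate.

Run:
```python
from h import *
np.set_printoptions(precision=2,suppress=True)
w=np.load("w1.npz");st=dict(eef_pos=w["pos"],eef_rot=w["rot"]);img=w["p"]
P=[onplane("wrist",u,100,st)[:2] for u in((169,77),(216,367),(413,60),(413,357))]
S=np.array([[-200,135],[-200,-135],[-3,135],[-3,-135]],float)
# rigid fit
A=np.array(P);ca,cs=A.mean(0),S.mean(0);H=(S-cs).T@(A-ca);th=np.arctan2(H[0,1]-H[1,0],H[0,0]+H[1,1])
M=np.array([[np.cos(th),-np.sin(th)],[np.sin(th),np.cos(th)]]);t=ca-M@cs
print("th",th,"origin",t,"resid",(A-(S@M.T+t)))
np.savez("station.npz",M=M,t=t,th=th)
toS=lambda X:M.T@(X[:2]-t)
for n,lo,hi in(("blue",(105,80,20),(130,255,255)),("green",(45,80,20),(85,255,255))):
    c,s,m=blob(img,lo,hi,(180,60,410,360)); 
    e=cv2.minEnclosingCircle(np.argwhere(m)[:,::-1].astype(np.float32))
    X=onplane("wrist",c,130,st);print(n,c,s,e,X,toS(X))
    tp,_=optics.grab_frame("top");c,s,m=blob(tp,lo,hi,(265,200,365,278));X=onplane("top",c,130);print(" top",c,X,toS(X))
for n,u in dict(hinge=(426,126),free=(428,325),freelow=(417,325)).items():
    print(n,toS(onplane("wrist",u,140 if n!='freelow' else 104,st)))
print("pepper",toS(onplane("wrist",(275,109),136,st)))
for u in((285,277),(305,205),(250,250),(300,330),(275,109)): print(u,onplane("wrist",u,0,st)[2], (pose("wrist",st)[2]+pose("wrist",st)[1]@(ray(optics.camera_params("wrist"),u)*w["d"][u[1],u[0]])))
```

```text
th 0.06556268723562796 origin [596.31  22.22] resid [[ 2.21 -1.4 ]
 [ 1.51  2.12]
 [-2.36 -1.58]
 [-1.36  0.86]]
blue [284.74 277.17] [ 260  253   50   49 1950] ((284.7289123535156, 277.3915710449219), 25.154760360717773) [480.02 -15.66 130.  ] [-118.52  -30.18]
 top [326.95 240.98] [480.75 -22.89 130.  ] [-118.27  -37.44]
green [304.99 205.59] [ 279  179   53   54 2199] ((305.0, 205.56382751464844), 26.582746505737305) [497.64  45.7  130.  ] [-96.92  29.9 ]
 top [307.97 235.94] [494.4   28.23 130.  ] [-101.3    12.67]
hinge [-4.41 84.94]
free [ -0.56 -77.04]
freelow [ -1.46 -96.98]
pepper [-112.93  103.8 ]
(285, 277) 0.0 [480.28 -15.37 130.34]
(305, 205) 0.0 [497.7   46.43 131.17]
(250, 250) 0.0 [446.23  -2.22  98.37]
(300, 330) 0.0 [490.48 -82.98  99.25]
(275, 109) 0.0 [476.79 118.4  135.72]
```

Run:
```python
from h import *
np.set_printoptions(precision=1,suppress=True)
w=np.load("w1.npz");c=optics.camera_params("wrist");T=c["T_tool_cam"];d=w["d"]
v,u=np.mgrid[290:480:1,0:640:1];dd=d[v,u];ok=(dd>0)&(dd<200)
p=cv2.undistortPoints(np.stack([u[ok],v[ok]],-1).astype(float)[:,None],c["mtx"],np.array([c["k1"],0,0,0]))[:,0]
X=np.c_[p,np.ones(len(p))]*dd[ok][:,None]@T[:3,:3].T+T[:3,3]
for s in(-1,1):
    Y=X[X[:,1]*s>0];q=Y[Y[:,2]>0];print(s,len(q),"zmax",Y[:,2].max(),"x",q[:,0].min(),q[:,0].max(),"y",q[:,1].min(),q[:,1].max())
    for z in range(-30,30,6):
        k=Y[(Y[:,2]>=z)&(Y[:,2]<z+6)]
        if len(k): print("  z",z,k.min(0)[:2],k.max(0)[:2])
print(sensors.read_state()["grip_width"])
```

```text
-1 955 zmax 12.907881502151866 x -10.905609530901344 12.246034348082233 y -55.979367416088074 -41.51792729902842
  z -30 [  0.3 -62.1] [ 13.5 -41.4]
  z -24 [ -6.9 -56. ] [ 12.5 -41.2]
  z -18 [-10.8 -56.3] [ 12.2 -41.2]
  z -12 [-10.8 -56.2] [ 12.4 -41.2]
  z -6 [-11.1 -55.8] [ 12.4 -41.4]
  z 0 [-10.9 -56. ] [ 12.2 -41.5]
  z 6 [-10.9 -48.8] [ 11.9 -41.5]
  z 12 [ -6.5 -42.5] [  8.  -42.2]
1 958 zmax 13.123862219113931 x -10.855359277944814 12.231679055592487 y 42.742047606376204 57.22349048388352
  z -30 [ 0.4 42.8] [13.4 65.4]
  z -24 [-7.1 42.4] [12.5 56.9]
  z -18 [-10.9  42.6] [12.3 57.2]
  z -12 [-10.8  42.5] [12.2 57.1]
  z -6 [-10.6  42.7] [12.1 57.4]
  z 0 [-10.9  42.7] [12.2 57.2]
  z 6 [-10.8  42.9] [11.6 50. ]
  z 12 [-8.7 43.4] [ 8.2 43.8]
85.77623705272356
```

```bash
cat >> h.py <<'E'
s_=np.load("station.npz");th=float(s_["th"]);M=s_["M"];t0=s_["t"]
Rg=np.array([[-np.sin(th),np.cos(th),0],[np.cos(th),np.sin(th),0],[0,0,-1]])
def W(x,y,z): return np.r_[M@[x,y]+t0,z]
def snap(name):
    st=sensors.read_state();p,d=optics.grab_frame("wrist");cv2.imwrite(f"pics/{name}.png",p[:,:,::-1])
    return st,p,d
def rep():
    s=sensors.read_state();print("t",round(s["t"],2),"S",np.round(M.T@(np.array(s["eef_pos"])[:2]-t0),1),round(s["eef_pos"][2],1),"F",np.round(s["force"],2),flush=True)
E
python3 - <<'E'
from h import *
for x in(-106,10,25): print(ctrl.solve_ik(W(x,-30,121),Rg))
ctrl.move_ptp(W(-106,-30,200),Rg);rep()
print(ctrl.move_l(W(-106,-30,121),Rg,vel=60,threshold=4));rep()
snap("w2")
E
```

```text
[-2.05616975e-01  1.94169659e-01  1.86410109e+00 -4.44089210e-16
  1.08332190e+00 -2.71179663e-01]
[-1.53799285e-01  4.13399404e-01  1.57197931e+00 -4.44089210e-16
  1.15621394e+00 -2.19361972e-01]
[-1.48509269e-01  4.41291281e-01  1.53159890e+00 -4.44089210e-16
  1.16870247e+00 -2.14071956e-01]
t 2.97 S [-105.1  -29.9] 200.9 F [ 0.7  -0.24  0.61]
False
t 4.43 S [-105.6  -30.1] 121.5 F [-0.4   0.82 -0.52]
```

View pics/w2.png

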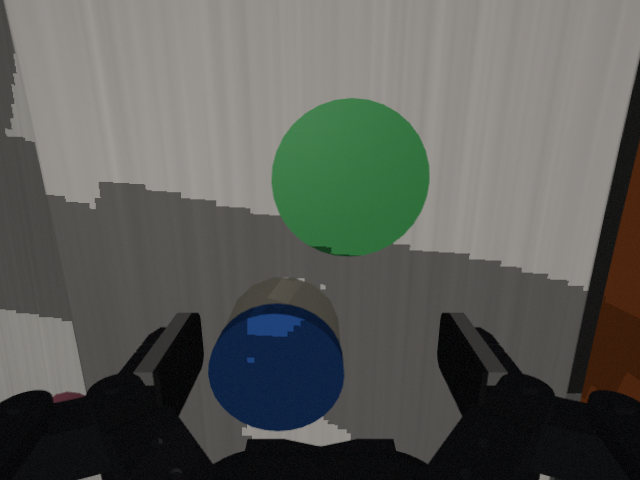

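The blue lid (276,367) stands between the open fingers, close to the left (rear) one. The green lid (350,177) is well clear and the flap is at the right. I'll check the lateral centring from this view, then push.

Run:
```python
from h import *
np.set_printoptions(precision=1,suppress=True)
st=sensors.read_state()
X=onplane("wrist",(276,367),130,st);X2=onplane("wrist",(350.5,177),130,st)
print("blue tool",st["eef_rot"].T@(X-st["eef_pos"]),"S",M.T@(X[:2]-t0),"green S",M.T@(X2[:2]-t0))
```

```text
blue tool [  1.1 -13.1  -8.5] S [-118.7  -29. ] green S [-96.7  30.2]
```

Run:
```python
from h import *
print(ctrl.move_l(W(-20,-29.5,121),Rg,vel=40,threshold=8));rep()
st,p,d=snap("w3")
print(ctrl.move_l(W(36,-29.5,121),Rg,vel=35,threshold=8));rep()
_,p2,_=snap("w4")
cv2.imwrite("pics/w34.png",np.hstack([cv2.resize(a[:,:,::-1],(400,300)) for a in(p,p2)]))
```

```text
False
t 6.78 S [-20.  -29.5] 121.0 F [-1.04 -0.16 -0.46]
False
t 8.58 S [ 35.9 -29.6] 121.0 F [ 0.19 -0.64  0.37]
```

View pics/w34.png

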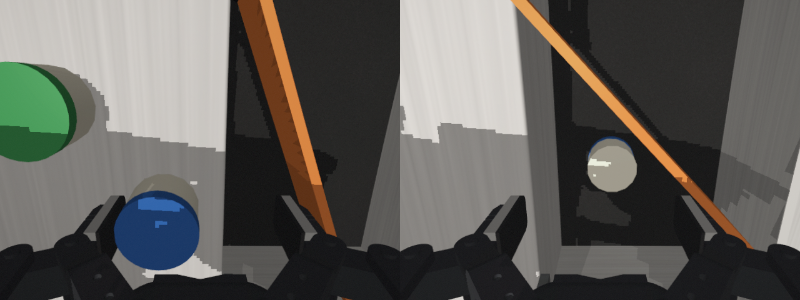

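Left picture: the front finger holds the flap open while the rear finger pushes the tub. Right picture: the tub lies on the well floor at (612,167), clear of the flap. Now I'll retreat slowly so the flap closes against the finger, then lift.

Run:
```python
from h import *
print(ctrl.move_l(W(-85,-29.5,121),Rg,vel=60,threshold=8));rep()
print(ctrl.move_l(W(-85,-29.5,290),Rg,vel=100,threshold=8));rep()
ctrl.move_l(W(-85,10,330),Rg);ctrl.hold(1)
st,p,d=snap("w5");rep()
s,_=optics.grab_frame("scene");cv2.imwrite("pics/both5.png",np.hstack([cv2.resize(p[:,:,::-1],(400,300)),cv2.resize(s[150:390,200:520,::-1],(400,300))]))
for n,lo,hi in(("green",(45,80,20),(85,255,255)),):
    c,_,m=blob(p,lo,hi);X=onplane("wrist",c,130,st);print(n,c,M.T@(X[:2]-t0))
```

```text
False
t 10.8 S [-84.7 -29.5] 121.0 F [-0.11 -0.68 -0.68]
False
t 12.64 S [-85.4 -29.4] 289.2 F [ 0.29  0.83 -0.01]
t 14.22 S [-85.  10.] 330.0 F [-0.05  0.78  0.37]
green [304.23343849 190.00901307] [-97.00087285  29.95247605]
```

View pics/both5.png

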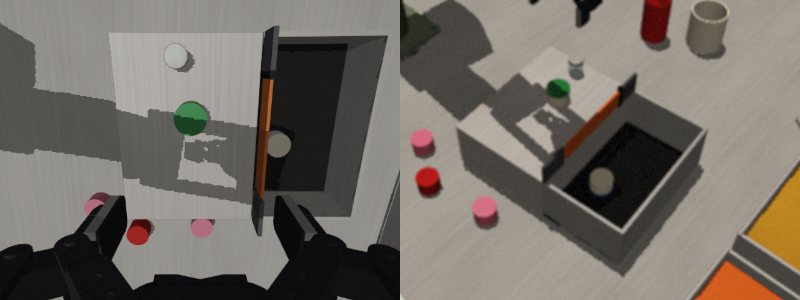

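The flap is shut (orange strip from (268,80) to (262,195)) and the tub is in the well at (279,144). The green tub and the pepper pot haven't moved, so I'm handing the job in.

```bash
python3 -c "
from plant import ctrl
ctrl.finish_job()"
```

```text
the job is handed in; nothing more can be done
```

The blue-lidded tub is in the well and the flap is shut. I handed the job in at about 14 s, with the gripper clear of everything.

- **How it went:** With the gripper open and lined up along the station, the front finger pushed the flap open and held it. The rear finger pushed the tub about 130 mm along the apron until it dropped in. I then backed out so the flap closed against the finger, and lifted.
- **Last checks:** The wrist and scene pictures show the flap in line with the screen and the tub upside down on the well floor. The green tub was measured at station (-97, 30), the same as before, and the pepper pot and look-alikes appear untouched. The force readings at each stop were about 1 N.
- **What disagreed:** An early top-camera fix placed the blue tub about 7 mm and the green tub about 17 mm to the right of the wrist camera's fix. The arm was probably partly blocking that view. I used the wrist camera, and a second close view agreed with it to about 1 mm.

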